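Cull the miscast lever, then present a sound one over the pivot stand

TASK

One of the three steel pivot levers is miscast, with a short stub of an arm: first put it in the scrap tray so that it lies flat on the tray's floor, and let go of it. Then pick up either of the two full-length levers by the arm at its balance point and finish while still holding it there, level and still above the pivot stand, its hub's bore centred over the post with about 3 cm of air between post tip and hub, and the eye at its arm's end over the rest pad, ready to be lowered. Leave the other full-length lever and the things around where they are.

Things in the scene. Friction and masses are not known exactly. Their poses are not given: they have to be found in the camera images.
- lever_1_balance (a point): Full-length steel lever (one of two alike, 170 mm long, about 0.5 kg). Balance point: on the arm, 47 mm from the hub's axis towards the eye, 22 mm above the lever's underside. The straight arm is 14 mm thick across and spans heights 12 to 32 mm; over 25 mm is free on both sides. The heavy hub (40 mm diameter, 44 mm tall) stands on the board at one end, a small eye at the other. x from hub to eye, z up.
- lever_1_foot (a point): Centre, at the underside of the hub of lever_1, of the vertical 18 mm bore through the hub; 47 mm from its balance point, away from the eye. Axes as the lever.
- lever_1_eye (a point): Centre of the small round eye (20 mm diameter, 38 mm tall) at the arm's end of lever_1, 19 mm above its underside, 140 mm from the bore's axis and 93 mm from the balance point. Axes as the lever.
- lever_2_balance (a point): Full-length steel lever (one of two alike, 170 mm long, about 0.5 kg). Balance point: on the arm, 47 mm from the hub's axis towards the eye, 22 mm above the lever's underside. The straight arm is 14 mm thick across and spans heights 12 to 32 mm; over 25 mm is free on both sides. The heavy hub (40 mm diameter, 44 mm tall) stands on the board at one end, a small eye at the other. x from hub to eye, z up.
- lever_2_foot (a point): Centre, at the underside of the hub of lever_2, of the vertical 18 mm bore through the hub; 47 mm from its balance point, away from the eye. Axes as the lever.
- lever_2_eye (a point): Centre of the small round eye (20 mm diameter, 38 mm tall) at the arm's end of lever_2, 19 mm above its underside, 140 mm from the bore's axis and 93 mm from the balance point. Axes as the lever.
- lever_short_hub (a point): The miscast lever: same hub (40 mm diameter, 44 mm tall, 18 mm bore) but only a stub of arm without an eye, ending 70 mm from the hub's axis (90 mm long overall, about 0.33 kg). It stands on its hub, within which it balances. This point: the hub's centre, 22 mm above its underside; x from hub to stub end, z up. Over 25 mm is free on each side of the hub, across the arm.
- tray: Open wooden scrap tray on the board, fixed, 130 x 100 mm outside and 20 mm high, walls and floor 5 mm thick. Origin: centre of its underside; x along its long side, z up.
- post_tip (a point): Tip of the upright steel post (15 mm diameter) of the fixed grey pivot stand, 60 mm above the board. The stand's x runs along its base from the post to the rest pad. The post rises 40 mm from a collar whose top is 20 mm above the board (the plywood assembly board, whose top lies 12 mm above the table); the base plate is 200 x 64 mm.
- rest_top (a point): Middle of the top of the stand's low flat rest pad (34 x 40 mm, top 20 mm above the board), 140 mm from the post, where the lever's eye will come to rest once it is fitted.
- wax_tin: Bystander: round tin 72 mm wide, 35 mm tall, origin under its centre.
- seal_block: Bystander: upright stone block 22 x 22 x 42 mm, origin under its centre.

How it is judged:
On the way, in this order (a step that is already met when the one before it is completed fails the run):
1. the short lever lies flat in the scrap tray, released (x of lever_short_hub in the frame of tray between -0.055 and 0.055 m and y of lever_short_hub in the frame of tray between -0.04 and 0.04 m and z of lever_short_hub in the frame of tray between 0.018 and 0.034 m and angle between lever_short's own z axis and vertical below 0.15 rad and contact force between lever_short and the fingers below 0.1 N and linear speed of lever_short below 0.02 m/s), for 0.2 s.
2. a full-length lever is lifted clear, level, gripped at its balance point (((contact force between lever_1 and the fingers above 2 N and x of the grasp point in the frame of lever_1 between -0.013 and 0.013 m and angle between lever_1's own z axis and vertical below 0.1 rad and height (world z) of lever_1_foot above 0.052 m) or (contact force between lever_2 and the fingers above 2 N and x of the grasp point in the frame of lever_2 between -0.013 and 0.013 m and angle between lever_2's own z axis and vertical below 0.1 rad and height (world z) of lever_2_foot above 0.052 m))), for 0.2 s.
At the end, for the whole second after the job is handed in: Short lever flat (0.15 rad), released, at rest in the tray. A full-length lever held within 13 mm of its balance point, level (0.1 rad), still, off the stand; bore within 10 mm of the post's axis, eye within 18 mm of the pad's middle, hub 8 to 55 mm above post tip. Other lever moved < 30 mm (all of step 1 and ((contact force between lever_1 and the fingers above 2 N and x of the grasp point in the frame of lever_1 between -0.013 and 0.013 m and angle between lever_1's own z axis and vertical below 0.1 rad and horizontal distance between lever_1_foot and post_tip below 0.01 m and horizontal distance between lever_1_eye and rest_top below 0.018 m and z of lever_1_foot in the frame of post_tip between 0.008 and 0.055 m and contact force between lever_1 and stand below 0.1 N and linear speed of lever_1 below 0.03 m/s and distance of lever_2_balance from where it was at the start of the episode below 0.03 m) or (contact force between lever_2 and the fingers above 2 N and x of the grasp point in the frame of lever_2 between -0.013 and 0.013 m and angle between lever_2's own z axis and vertical below 0.1 rad and horizontal distance between lever_2_foot and post_tip below 0.01 m and horizontal distance between lever_2_eye and rest_top below 0.018 m and z of lever_2_foot in the frame of post_tip between 0.008 and 0.055 m and contact force between lever_2 and stand below 0.1 N and linear speed of lever_2 below 0.03 m/s and distance of lever_1_balance from where it was at the start of the episode below 0.03 m))); the arm keeps its last pose, push and grip.
It fails at once if a bystander is displaced by more than 20 mm (distance of any of wax_tin, seal_block from where it was at the start of the episode above 0.02 m).
It also fails if it takes over 56 s, if anything falls off the work surface, if the arm or the gripper's body presses on something with over 40 N, if the wrist force passes 120 N, or if a joint passes its speed limit or range.

ROBOT

A 6-joint arm with a two-finger parallel gripper is mounted at the origin on a cart in front of the work surface, level with it; the furniture and walls round the work are solid. World frame = base frame: x ahead of the robot, y to its left, z up, the work surface at z = 0. Lengths are in m, angles in rad, forces in N, time in s.
With the tool pointing down it reaches from about 0.25 to 0.775 m from the base axis. Payload 4 kg.
Tool frame: the origin (TCP) lies at the centre of the arm's flange, where the gripper is bolted on; the fingertips stand 199 mm ahead of it and the grasp point (between the pads) lies 180 mm ahead of it (robot.tcp_to_tips is the z of the fingertips in the tool frame, in m); z points along the fingers, y is the line along which they close (so a half turn about z gives the same grasp; the last joint's range is limited). The gripper opens to 94 mm and grips with 3 to 60 N. Pads are 16 mm wide; open, the fingers measure 119 mm over their backs; the gripper's body (75 mm by 177 mm) begins 78 mm behind the grasp point.
Start: joints at [1.211, 0.087, 1.371, -0, 1.684, -0.103], TCP at [0.14, 0.532, 0.405] pointing down, gripper open.
Joint ranges: [-3.1, 3.1], [-0.76, 2.03], [0.27, 2.55], [-1.08, 4.22], [0.17, 2.65], [-2.57, 2.57]. Speed limits (rad/s): [2.79, 2.79, 3.14, 3.14, 3.14, 3.14].

INTERFACE

Orientations are given as [roll, pitch, yaw] about the fixed x, y, z axes, in that order (R = Rz(yaw) Ry(pitch) Rx(roll)).
In Python, from bench import robot gives the robot as it stands.
- The arm moves only by the tool play_rows, never from a script. Its arguments are lists of equal length, an entry for each row: "translation": the shift along the tool's x, y, z scaled (see below), a list of three; "twist": the turn, a rotation vector about the tool's x, y, z scaled (see below), a list of three; "gripper": the opening, from -1 (shut) to 1 (fully open). A call has 1 to 8 rows; each row shifts and turns the commanded pose from where the row before left it, along the tool's axes as they then stand; what a row does not reach is not made up. The controller multiplies each number of a shift by 0.04 m and each number of a turn by 0.1 rad. A row lasts 1/10 s, in which the tool goes at most 50 mm and 8.59 degrees, less where a joint would pass 70% of its speed; a pose out of reach is approached as far as the arm can. A call with a number of a shift or a turn outside -1 to 1 is refused whole. A call with a gripper value outside its range is refused whole. The fingers move at their own pace and stop on an object; the grip force is fixed at half the most. Time passes only in rows, so rows that do not move let the fingers close. It gives the time, the measured TCP pose, the force, the opening and the grip force at its end, in the units of the state.
- robot.get_obs(): the state, without advancing time (a new reading comes with each control period).
- robot.snapshot(name): name is "side" or "top"; returns the picture (400x640x3 uint8, red, green, blue); there is no depth.
- robot.camera_model(name): a dict with "camera_matrix" (3x3 intrinsics, pixels), "rvec" (rotation vector, rad) and "tvec" (3), from world to camera coordinates, as OpenCV has them. Camera axes: x right, y down, z forward; pixel columns grow to the right and rows downward; lengths in m; the calibration is good to about 2 mm. A picture is of the moment at which its call begins. camera_model takes no time and is no camera call.
- robot.close_job(): hands the job in; it is judged then, once.
Trained networks look in the newest picture that a camera, given by its name, has taken for a name from the list of things; names that differ only in an ending like _2 or _b are one class to them, and where a whole thing is asked for, a point or a joint stands for the part that bears it (a point fixed in the world has none). Each returns a list of dicts, best first, with "score" (0 to 1); they miss things now and then, are a little off and sometimes report something else, mostly with a low value. They report only what shows in the picture. A call takes as long as a camera call.
- robot.recognise(name, camera): "centre" ([x, y, z] in m, in world coordinates, good to about 4 mm: the middle of the surface that is visible of it).
- robot.spot_point(name, camera): "centre" ([x, y, z] in m, in world coordinates, good to about 4 mm: a listed point, or the origin of a listed thing).
The state is a dict: "time": time; "joint_positions": joint angles; "qvel": joint speeds; "joint_torque": joint torques, N m; "tool_pos": TCP position; "ee_rot": TCP orientation; "wrist_force": force on the tool from outside, world axes, zero at the start; "wrist_torque": the same for the moment, N m; "width": finger opening in m; "finger_force": force on a finger pad.
Only numpy, scipy, OpenCV 4.12 (cv2) and the standard library are available. Lean on these libraries where they do the work, as an engineer would, in place of code of your own. Each camera call takes 0.05 s, during which the arm holds its last target. There are 200 camera calls.

## Working session

There is one attempt and no reset: what is moved stays moved. The work goes in short steps, Python scripts to look and compute and a tool call to move; the robot and the scene stay as the last step left them, time stands still between calls to the robot, and variables do not carry over. Pictures are saved under pics/ and viewed, at most 10 in all, crops included, and the job is handed in when it is done.

Besides the shell and the picture viewer there is one more tool, called after "Call:" in YAML: its name, and indented under it one key for each argument. play_rows: Moves the arm, as the interface text tells. Its arguments: {"type":"object","properties":{"translation":{"type":"array","items":{"type":"array","items":{"type":"number","minimum":-1,"maximum":1}}},"twist":{"type":"array","items":{"type":"array","items":{"type":"number","minimum":-1,"maximum":1}}},"gripper":{"type":"array","items":{"type":"number"}}},"required":["translation","twist","gripper"]}

```bash
mkdir -p pics
python3 - <<'E'
from bench import robot
import cv2
for c in("top","side"):
    cv2.imwrite(f"pics/{c}0.png",robot.snapshot(c)[:,:,::-1])
for n in["lever_1_balance","lever_1_foot","lever_1_eye","lever_short_hub","tray","post_tip","rest_top","wax_tin","seal_block"]:
    for c in("top","side"):
        print(n,c,[(round(d["score"],2),[round(float(v),3) for v in d["centre"]]) for d in robot.spot_point(n,c)])
o=robot.get_obs();print(o["time"],o["tool_pos"],o["ee_rot"],o["width"])
E
```

```text
lever_1_balance top [(0.71, [0.418, -0.111, 0.035])]
lever_1_balance side [(0.8, [0.423, -0.111, 0.03])]
lever_1_foot top [(0.82, [0.387, -0.08, 0.014])]
lever_1_foot side [(0.69, [0.385, -0.077, 0.013]), (0.51, [0.769, 0.003, 0.01])]
lever_1_eye top [(0.6, [0.487, -0.178, 0.031])]
lever_1_eye side [(0.79, [0.486, -0.174, 0.031]), (0.59, [0.763, 0.003, 0.013]), (0.54, [0.617, -0.216, 0.07])]
lever_short_hub top [(0.66, [0.511, -0.059, 0.034])]
lever_short_hub side [(0.75, [0.516, -0.064, 0.033])]
tray top [(0.89, [0.651, 0.138, 0.017])]
tray side [(0.83, [0.645, 0.134, 0.011]), (0.38, [0.61, -0.059, 0.027]), (0.2, [0.745, 0.082, 0.015])]
post_tip top [(0.55, [0.613, -0.215, 0.074])]
post_tip side [(0.7, [0.618, -0.216, 0.067])]
rest_top top [(0.64, [0.734, -0.148, 0.032])]
rest_top side [(0.75, [0.739, -0.152, 0.037])]
wax_tin top [(0.68, [0.764, 0.003, 0.008])]
wax_tin side [(0.91, [0.765, 0.003, 0.008])]
seal_block top [(0.56, [0.65, 0.138, 0.01]), (0.44, [0.745, 0.083, 0.013])]
seal_block side [(0.76, [0.746, 0.083, 0.011])]
1.0 [0.13971402 0.5319564  0.40473449] [3.14142628e+00 1.17557778e-05 2.88477608e+00] 0.09411752419693771
```

View pics/top0.png

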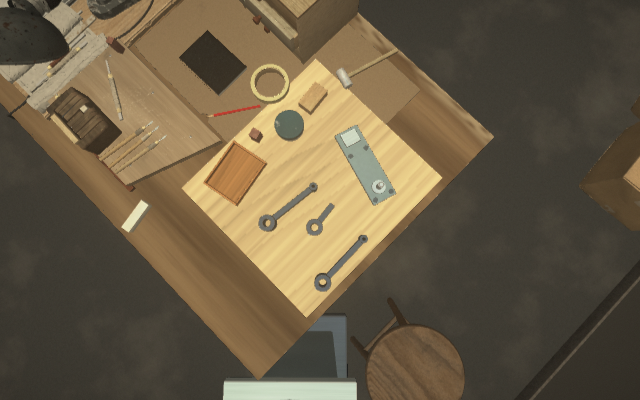

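View pics/side0.png

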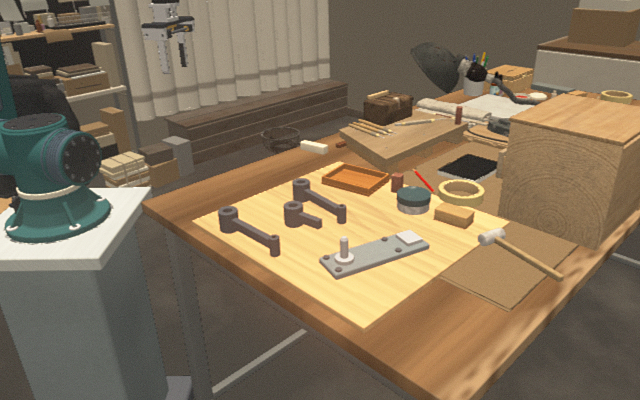

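```bash
cat > h.py <<'E'
import numpy as np, cv2
from bench import robot
def cam(c):
    m=robot.camera_model(c);K=np.array(m["camera_matrix"],float);r=np.array(m["rvec"],float);t=np.array(m["tvec"],float).ravel()
    return K,cv2.Rodrigues(r)[0],t
def ray(c,uv,z):
    K,R,t=cam(c);d=R.T@np.linalg.solve(K,[uv[0],uv[1],1]);o=-R.T@t
    return o+d*(z-o[2])/d[2]
def proj(c,p):
    K,R,t=cam(c);q=K@(R@np.array(p)+t);return q[:2]/q[2]
def say():
    o=robot.get_obs();print(round(o["time"],2),np.round(o["tool_pos"],4),np.round(o["ee_rot"],4),"w",round(o["width"],4),"f",o["finger_force"],np.round(o["wrist_force"],2),"q",np.round(o["joint_positions"],2));return o
E
python3 - <<'E'
from h import *
im=cv2.imread("pics/top0.png")
x0,y0,x1,y1=195,115,405,295
crop=cv2.resize(im[y0:y1,x0:x1],None,fx=3.3,fy=3.3,interpolation=cv2.INTER_CUBIC)
cv2.imwrite("pics/crop.png",crop)
K,R,t=cam("top");print("cam",-R.T@t,K[0,0])
g=im.max(2); hsv=cv2.cvtColor(im,cv2.COLOR_BGR2HSV)
m=((hsv[:,:,1]<95)&(g<125)).astype(np.uint8)
n,lab,st,ce=cv2.connectedComponentsWithStats(m)
for i in range(1,n):
    x,y,w,h,a=st[i]
    if a>60 and 190<x<410 and 110<y<300:
        pts=np.argwhere(lab==i)[:,::-1].astype(np.float32)
        r=cv2.minAreaRect(pts);print(st[i],ce[i].round(1),np.round(cv2.boxPoints(r),1).tolist())
E
```

```text
cam [ 0.49279577 -0.07882961  0.91405594] 364.47680235013405
[259 183  58  48 497] [284.9 208.8] [[255.6999969482422, 220.60000610351562], [313.5, 181.3000030517578], [322.8999938964844, 195.10000610351562], [265.0, 234.39999389648438]]
[307 204  27  31 250] [318.7 220.8] [[304.0, 230.0], [319.79998779296875, 198.39999389648438], [333.79998779296875, 205.39999389648438], [318.0, 237.0]]
[315 235  53  56 533] [337.8 265.1] [[310.0, 283.3999938964844], [355.29998779296875, 227.39999389648438], [368.3999938964844, 238.0], [323.20001220703125, 294.0]]
```

View pics/crop.png

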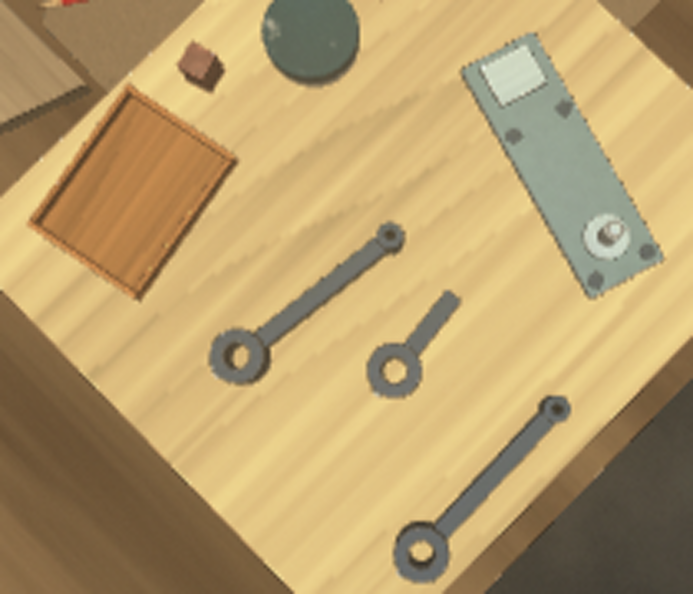

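The zoomed view shows lever 1 (hub 421,550; eye 555,408), lever 2 (hub 238,354; eye 390,236), the short lever (hub 394,370; stub end 453,297), the tray at left, and the stand with its collar (607,237) and pad (514,74).

Run:
```python
from h import *
def P(u,v,z): return ray("top",(195+(u+.5)/3.3-.5,115+(v+.5)/3.3-.5),z)
def ln(a,b): d=(b-a)[:2];return round(float(np.hypot(*d)),4),round(float(np.arctan2(d[1],d[0])),3)
for n,h,e,ez in[("L1",(421,550),(555,408),.05),("L2",(238,354),(390,236),.05),("S",(394,370),(453,297),.044)]:
    a=P(*h,.056);b=P(*e,ez);print(n,a.round(4),b.round(4),ln(a,b))
T=[P(u,v,.032) for u,v in[(130,85),(238,158),(140,299),(30,222)]]
print("tray",np.mean(T,0).round(4),[ln(T[i],T[(i+1)%4]) for i in range(4)])
c=P(607,237,.032);tp=P(613,232,.072);r=np.mean([P(u,v,.032) for u,v in[(480,60),(532,43),(550,86),(497,106)]],0)
print("collar",c,"tip",tp,"rest",r,ln(c,r))
B=[P(u,v,.02) for u,v in[(461,72),(538,32),(664,258),(592,299)]];print("base",[ln(B[i],B[(i+1)%4]) for i in range(4)])
# network
for k in range(2):
  for c in("top","side"):
    robot.snapshot(c)
    for n in["lever_2_balance","lever_2_foot","lever_2_eye","lever_short_hub","tray","post_tip","rest_top"]:
        print(n,c,[(round(d["score"],2),[round(float(v),3) for v in d["centre"]]) for d in robot.spot_point(n,c)[:2]])
```

```text
L1 [ 0.3885 -0.0806  0.056 ] [ 0.4868 -0.1763  0.05  ] (0.1373, -0.772)
L2 [0.5255 0.0494 0.056 ] [ 0.6108 -0.059   0.05  ] (0.138, -0.904)
S [ 0.5139 -0.0619  0.056 ] [ 0.5668 -0.1045  0.044 ] (0.068, -0.678)
tray [0.6484 0.132  0.032 ] [(0.0998, -2.171), (0.1272, 2.548), (0.1016, 0.966), (0.1267, -0.607)]
collar [ 0.61190944 -0.21873983  0.032     ] tip [ 0.61004588 -0.21668849  0.072     ] rest [ 0.73582656 -0.15233414  0.032     ] (0.1406, 0.492)
base [(0.0666, -1.088), (0.1965, -2.659), (0.0622, 2.083), (0.1984, 0.505)]
lever_2_balance top [(0.65, [0.559, 0.015, 0.029])]
lever_2_foot top [(0.83, [0.529, 0.05, 0.011])]
lever_2_eye top [(0.65, [0.614, -0.057, 0.033])]
lever_short_hub top [(0.88, [0.512, -0.058, 0.035]), (0.42, [0.651, 0.136, 0.008])]
tray top [(0.94, [0.651, 0.137, 0.013])]
post_tip top []
rest_top top [(0.67, [0.735, -0.148, 0.031])]
lever_2_balance side [(0.93, [0.556, 0.014, 0.034]), (0.33, [0.527, 0.057, 0.007])]
lever_2_foot side [(0.82, [0.527, 0.057, 0.008])]
lever_2_eye side [(0.97, [0.611, -0.057, 0.03])]
lever_short_hub side [(0.85, [0.515, -0.064, 0.035
[... 265 characters left out ...]
op [(0.85, [0.532, 0.048, 0.01]), (0.31, [0.389, -0.082, 0.015])]
lever_2_eye top [(0.98, [0.615, -0.056, 0.032]), (0.67, [0.652, 0.136, 0.011])]
lever_short_hub top [(0.89, [0.511, -0.06, 0.034])]
tray top [(0.98, [0.65, 0.137, 0.013])]
post_tip top [(0.62, [0.611, -0.215, 0.075])]
rest_top top [(0.61, [0.733, -0.149, 0.033])]
lever_2_balance side [(0.93, [0.556, 0.01, 0.038])]
lever_2_foot side [(0.94, [0.527, 0.056, 0.011])]
lever_2_eye side [(0.61, [0.613, -0.058, 0.03])]
lever_short_hub side [(0.71, [0.515, -0.059, 0.033]), (0.46, [0.767, 0.004, 0.011])]
tray side []
post_tip side [(0.67, [0.619, -0.216, 0.07])]
rest_top side [(0.92, [0.738, -0.15, 0.04]), (0.46, [0.384, -0.08, 0.015])]
```

```bash
cat >> h.py <<'E'
from scipy.spatial.transform import Rotation as Ro
def plan(p0,R0,p1,yaw,n):
    """n rows from pose (p0,R0) to p1, tool down with yaw; prints groups of 8; returns the pose reached"""
    Rt=Ro.from_euler("xyz",[np.pi,0,yaw]);p=np.array(p0,float);R=R0;rows=[]
    for i in range(n):
        k=n-i; t=np.round(R.inv().apply((np.array(p1)-p)/k)/.04,2); w=np.round((R.inv()*Rt).as_rotvec()/k/.1,2)
        p=p+R.apply(t*.04);R=R*Ro.from_rotvec(w*.1);rows.append((t+0.,w+0.))
    for j in range(0,n,8):
        print("T",[r[0].tolist() for r in rows[j:j+8]]);print("W",[r[1].tolist() for r in rows[j:j+8]])
    return p,R
def here():
    o=say();return np.array(o["tool_pos"]),Ro.from_euler("xyz",o["ee_rot"])
E
python3 - <<'E'
from h import *
p,R=here()
p,R=plan(p,R,[.513,-.061,.36],2.463,24)
E
```

```text
2.6 [0.1397 0.532  0.4047] [3.1414 0.     2.8848] w 0.0944 f 0.0 [-0.44 -0.37  0.81] q [ 1.21  0.09  1.37 -0.    1.68 -0.1 ]
T [[-0.53, -0.5, 0.05], [-0.54, -0.49, 0.05], [-0.55, -0.48, 0.05], [-0.56, -0.47, 0.05], [-0.57, -0.46, 0.05], [-0.58, -0.45, 0.05], [-0.58, -0.44, 0.05], [-0.59, -0.43, 0.05]]
W [[0.0, 0.0, 0.18], [0.0, 0.0, 0.18], [0.0, 0.0, 0.18], [0.0, 0.0, 0.18], [0.0, 0.0, 0.17], [0.0, 0.0, 0.18], [0.0, 0.0, 0.17], [0.0, 0.0, 0.18]]
T [[-0.6, -0.42, 0.04], [-0.61, -0.41, 0.05], [-0.61, -0.4, 0.04], [-0.62, -0.39, 0.05], [-0.63, -0.37, 0.04], [-0.63, -0.36, 0.05], [-0.64, -0.35, 0.04], [-0.64, -0.34, 0.05]]
W [[0.0, 0.0, 0.17], [0.0, 0.0, 0.18], [0.0, 0.0, 0.17], [0.0, 0.0, 0.18], [0.0, 0.0, 0.17], [0.0, 0.0, 0.18], [0.0, 0.0, 0.17], [0.0, 0.0, 0.18]]
T [[-0.65, -0.33, 0.04], [-0.66, -0.32, 0.05], [-0.66, -0.31, 0.04], [-0.67, -0.3, 0.05], [-0.67, -0.28, 0.04], [-0.67, -0.27, 0.05], [-0.68, -0.26, 0.04], [-0.69, -0.25, 0.05]]
W [[0.0, 0.0, 0.17], [0.0, 0.0, 0.18], [0.0, 0.0, 0.17], [0.0, 0.0, 0.18], [0.0, 0.0, 0.17], [0.0, 0.0, 0.18], [0.0, 0.0, 0.17], [0.0, 0.0, 0.18]]
```

Call:
play_rows:
  translation:
    - [-0.53, -0.5, 0.05]
    - [-0.54, -0.49, 0.05]
    - [-0.55, -0.48, 0.05]
    - [-0.56, -0.47, 0.05]
    - [-0.57, -0.46, 0.05]
    - [-0.58, -0.45, 0.05]
    - [-0.58, -0.44, 0.05]
    - [-0.59, -0.43, 0.05]
  twist:
    - [0, 0, 0.18]
    - [0, 0, 0.18]
    - [0, 0, 0.18]
    - [0, 0, 0.18]
    - [0, 0, 0.17]
    - [0, 0, 0.18]
    - [0, 0, 0.17]
    - [0, 0, 0.18]
  gripper: [0.28, 0.28, 0.28, 0.28, 0.28, 0.28, 0.28, 0.28]

```text
time: 3.4
tool_pos: [0.2644, 0.3329, 0.3888]
ee_rot: [3.141, 0.0, 2.742]
wrist_force: [1.5, -0.4, 0.1]
width: 0.06
finger_force: 0.0
```

Call:
play_rows:
  translation:
    - [-0.6, -0.42, 0.04]
    - [-0.61, -0.41, 0.05]
    - [-0.61, -0.4, 0.04]
    - [-0.62, -0.39, 0.05]
    - [-0.63, -0.37, 0.04]
    - [-0.63, -0.36, 0.05]
    - [-0.64, -0.35, 0.04]
    - [-0.64, -0.34, 0.05]
  twist:
    - [0, 0, 0.17]
    - [0, 0, 0.18]
    - [0, 0, 0.17]
    - [0, 0, 0.18]
    - [0, 0, 0.17]
    - [0, 0, 0.18]
    - [0, 0, 0.17]
    - [0, 0, 0.18]
  gripper: [0.28, 0.28, 0.28, 0.28, 0.28, 0.28, 0.28, 0.28]

```text
time: 4.2
tool_pos: [0.3891, 0.1354, 0.3745]
ee_rot: [3.141, 0.0, 2.602]
wrist_force: [1.1, -1.5, -0.2]
width: 0.0598
finger_force: 0.0
```

Call:
play_rows:
  translation:
    - [-0.65, -0.33, 0.04]
    - [-0.66, -0.32, 0.05]
    - [-0.66, -0.31, 0.04]
    - [-0.67, -0.3, 0.05]
    - [-0.67, -0.28, 0.04]
    - [-0.67, -0.27, 0.05]
    - [-0.68, -0.26, 0.04]
    - [-0.69, -0.25, 0.05]
  twist:
    - [0, 0, 0.17]
    - [0, 0, 0.18]
    - [0, 0, 0.17]
    - [0, 0, 0.18]
    - [0, 0, 0.17]
    - [0, 0, 0.18]
    - [0, 0, 0.17]
    - [0, 0, 0.18]
  gripper: [0.28, 0.28, 0.28, 0.28, 0.28, 0.28, 0.28, 0.28]

```text
time: 5.0
tool_pos: [0.5136, -0.0622, 0.3599]
ee_rot: [3.141, 0.0, 2.462]
wrist_force: [0.9, 0.5, 0.1]
width: 0.0602
finger_force: 0.0
```

Call:
play_rows:
  translation:
    - [0, 0, 0.7]
    - [0, 0, 0.7]
    - [0, 0, 0.7]
    - [0, 0, 0.6]
    - [0, 0, 0.5]
    - [0, 0, 0.4]
    - [0, 0, 0]
    - [0, 0, 0]
  twist:
    - [0, 0, 0]
    - [0, 0, 0]
    - [0, 0, 0]
    - [0, 0, 0]
    - [0, 0, 0]
    - [0, 0, 0]
    - [0, 0, 0]
    - [0, 0, 0]
  gripper: [0.28, 0.28, 0.28, 0.28, 0.28, 0.28, 0.28, -1]

```text
time: 5.8
tool_pos: [0.5132, -0.0611, 0.2161]
ee_rot: [3.142, -0.0, 2.463]
wrist_force: [0.3, -0.1, 0.3]
width: 0.0549
finger_force: 0.0
```

Call:
play_rows:
  translation:
    - [0, 0, 0]
    - [0, 0, 0]
    - [0, 0, 0]
    - [0, 0, 0]
  twist:
    - [0, 0, 0]
    - [0, 0, 0]
    - [0, 0, 0]
    - [0, 0, 0]
  gripper: [-1, -1, -1, -1]

```text
time: 6.2
tool_pos: [0.5136, -0.061, 0.2173]
ee_rot: [3.14, 0.002, 2.463]
wrist_force: [0.7, 1.0, 4.8]
width: 0.0367
finger_force: 30.0
```

Run:
```python
from h import *
p,R=here()
print("lift");p,R=plan(p,R,[.514,-.062,.29],2.462,4)
print("carry");p,R=plan(p,R,[.628,.148,.29],2.54,16)
```

```text
6.2 [ 0.5136 -0.061   0.2173] [3.1398e+00 2.3000e-03 2.4629e+00] w 0.0367 f 30.001151114702225 [0.73 1.01 4.76] q [-0.23  0.13  1.71  0.    1.3  -1.12]
lift
T [[-0.01, 0.0, -0.45], [-0.01, 0.0, -0.46], [0.0, -0.01, -0.45], [-0.01, 0.0, -0.46]]
W [[0.0, 0.01, 0.0], [0.01, 0.0, 0.0], [0.0, 0.01, 0.0], [0.01, 0.0, 0.01]]
carry
T [[0.07, 0.37, 0.0], [0.07, 0.37, 0.0], [0.06, 0.37, 0.0], [0.06, 0.37, 0.0], [0.06, 0.37, 0.0], [0.06, 0.37, 0.0], [0.06, 0.37, 0.0], [0.05, 0.37, 0.0]]
W [[0.0, 0.0, -0.05], [0.0, 0.0, -0.05], [0.0, 0.0, -0.05], [0.0, 0.0, -0.05], [0.0, 0.0, -0.05], [0.0, 0.0, -0.05], [0.0, 0.0, -0.05], [0.0, 0.0, -0.05]]
T [[0.05, 0.37, 0.0], [0.05, 0.37, 0.0], [0.05, 0.37, 0.0], [0.05, 0.37, 0.0], [0.05, 0.37, 0.0], [0.04, 0.37, 0.0], [0.04, 0.36, 0.0], [0.05, 0.37, 0.0]]
W [[0.0, 0.0, -0.05], [0.0, 0.0, -0.05], [0.0, 0.0, -0.05], [0.0, 0.0, -0.05], [0.0, 0.0, -0.05], [0.0, 0.0, -0.04], [0.0, 0.0, -0.05], [0.0, 0.0, -0.04]]
```

Call:
play_rows:
  translation:
    - [0, 0, -0.3]
    - [0, 0, -0.5]
    - [0, 0, -0.5]
    - [0, 0, -0.5]
    - [0, 0, 0]
    - [0, 0, 0]
  twist:
    - [0, 0, 0]
    - [0, 0, 0]
    - [0, 0, 0]
    - [0, 0, 0]
    - [0, 0, 0]
    - [0, 0, 0]
  gripper: [-1, -1, -1, -1, -1, -1]

```text
time: 6.8
tool_pos: [0.5128, -0.0611, 0.2876]
ee_rot: [-3.141, -0.0, 2.463]
wrist_force: [0.6, -0.4, -3.1]
width: 0.0369
finger_force: 30.0
```

Run:
```python
from h import *
say()
a=robot.snapshot("side")[:,:,::-1];b=robot.snapshot("top")[:,:,::-1]
cv2.imwrite("pics/lift.png",np.hstack([cv2.resize(a[120:300,190:410],(390,320),interpolation=2),cv2.resize(b[115:295,195:405],(390,320),interpolation=2)]))
```

```text
6.8 [ 0.5128 -0.0611  0.2876] [-3.1413e+00 -2.0000e-04  2.4627e+00] w 0.0369 f 29.998575299978256 [ 0.65 -0.36 -3.06] q [-0.23  0.07  1.63 -0.    1.45 -1.12]
```

View pics/lift.png

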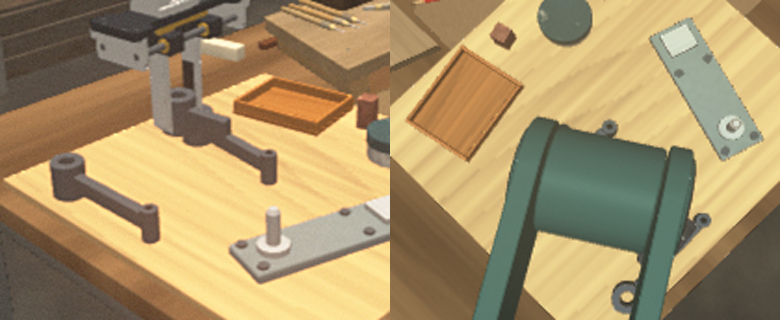

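The short lever is lifted level between the fingers, held at its hub; the path to the tray is clear above lever 2.

Call:
play_rows:
  translation:
    - [0.07, 0.37, -0.02]
    - [0.07, 0.37, -0.02]
    - [0.06, 0.37, -0.02]
    - [0.06, 0.37, 0]
    - [0.06, 0.37, 0]
    - [0.06, 0.37, 0]
    - [0.06, 0.37, 0]
    - [0.05, 0.37, 0]
  twist:
    - [0, 0, -0.05]
    - [0, 0, -0.05]
    - [0, 0, -0.05]
    - [0, 0, -0.05]
    - [0, 0, -0.05]
    - [0, 0, -0.05]
    - [0, 0, -0.05]
    - [0, 0, -0.05]
  gripper: [-1, -1, -1, -1, -1, -1, -1, -1]

```text
time: 7.7
tool_pos: [0.5709, 0.0457, 0.2902]
ee_rot: [-3.142, -0.0, 2.503]
wrist_force: [0.8, -0.1, -2.8]
width: 0.0369
finger_force: 30.0
```

Call:
play_rows:
  translation:
    - [0.05, 0.37, 0]
    - [0.05, 0.37, 0]
    - [0.05, 0.37, 0]
    - [0.05, 0.37, 0]
    - [0.05, 0.37, 0]
    - [0.04, 0.37, 0]
    - [0.04, 0.36, 0]
    - [0.05, 0.37, 0]
  twist:
    - [0, 0, -0.05]
    - [0, 0, -0.05]
    - [0, 0, -0.05]
    - [0, 0, -0.05]
    - [0, 0, -0.05]
    - [0, 0, -0.04]
    - [0, 0, -0.05]
    - [0, 0, -0.04]
  gripper: [-1, -1, -1, -1, -1, -1, -1, -1]

```text
time: 8.5
tool_pos: [0.6273, 0.1502, 0.2902]
ee_rot: [3.142, -0.0, 2.541]
wrist_force: [0.5, 0.4, -3.1]
width: 0.0368
finger_force: 30.0
```

Run:
```python
from h import *
p,R=here()
print("down");p,R=plan(p,R,[.628,.148,.2225],2.54,8)
a=robot.snapshot("side")[:,:,::-1]
cv2.imwrite("pics/tray.png",cv2.resize(a[80:230,280:480],(800,600),interpolation=2))
```

```text
8.5 [0.6273 0.1502 0.2902] [ 3.1416 -0.      2.541 ] w 0.0368 f 29.99818727374077 [ 0.53  0.4  -3.1 ] q [ 0.15  0.34  1.3   0.    1.5  -0.82]
down
T [[-0.01, 0.0, 0.21], [-0.01, -0.01, 0.21], [0.0, 0.0, 0.21], [-0.01, -0.01, 0.21], [0.0, 0.0, 0.21], [-0.01, -0.01, 0.21], [0.0, 0.0, 0.22], [-0.01, -0.01, 0.21]]
W [[0.0, 0.0, 0.0], [0.0, 0.0, 0.0], [0.0, 0.0, 0.0], [0.0, 0.0, 0.0], [0.0, 0.0, 0.0], [0.0, 0.0, 0.0], [0.0, 0.0, 0.01], [0.0, 0.0, 0.0]]
```

View pics/tray.png

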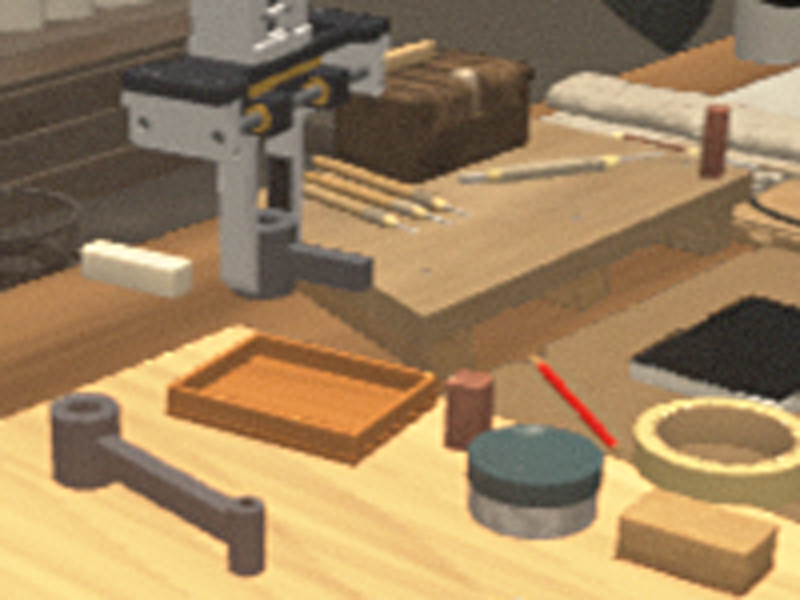

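The held short lever hangs level over the tray's left part (hub about 263,290, tray below at about 190–430, 340–450); lowering it.

Call:
play_rows:
  translation:
    - [-0.01, 0, 0.4]
    - [-0.01, -0.01, 0.4]
    - [0, -0.01, 0.3]
    - [-0.01, -0.01, 0.2]
    - [0, 0, 0.2]
    - [-0.01, -0.01, 0.1]
    - [0, 0, 0.09]
    - [0, 0, 0]
  twist:
    - [0, 0, 0]
    - [0, 0, 0]
    - [0, 0, 0]
    - [0, 0, 0]
    - [0, 0, 0]
    - [0, 0, 0]
    - [0, 0, 0]
    - [0, 0, 0]
  gripper: [-1, -1, -1, -1, -1, -1, -1, -1]

```text
time: 9.35
tool_pos: [0.6272, 0.1469, 0.2229]
ee_rot: [3.141, 0.0, 2.541]
wrist_force: [-0.5, -0.4, -2.1]
width: 0.0367
finger_force: 30.0
```

Run:
```python
from h import *
say()
a=robot.snapshot("side")[:,:,::-1]
cv2.imwrite("pics/tray2.png",cv2.resize(a[110:210,290:410],(720,600),interpolation=2))
```

```text
9.35 [0.6272 0.1469 0.2229] [3.1411e+00 5.0000e-04 2.5406e+00] w 0.0367 f 29.99853551387787 [-0.47 -0.45 -2.05] q [ 0.14  0.39  1.37  0.    1.38 -0.83]
```

View pics/tray2.png

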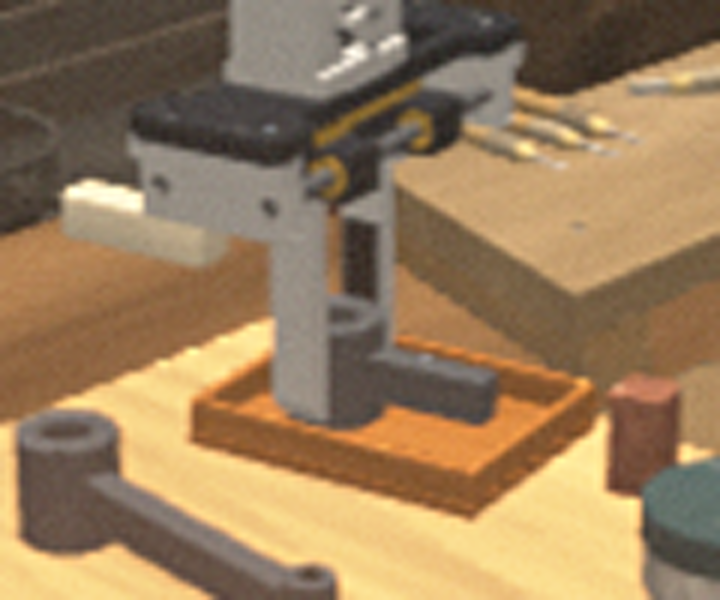

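The short lever stands inside the tray (hub at 355,410, stub within the walls), both fingers inside; releasing and lifting.

Call:
play_rows:
  translation:
    - [0, 0, 0.02]
    - [0, 0, 0]
    - [0, 0, 0]
    - [0, 0, 0]
    - [0, 0, -0.3]
    - [0, 0, -0.6]
    - [0, 0, -0.8]
    - [0, 0, -0.6]
  twist:
    - [0, 0, 0]
    - [0, 0, 0]
    - [0, 0, 0]
    - [0, 0, 0]
    - [0, 0, 0]
    - [0, 0, 0]
    - [0, 0, 0]
    - [0, 0, 0]
  gripper: [0.06, 0.06, 0.06, 0.06, 0.06, 0.06, 0.06, 0.06]

```text
time: 10.2
tool_pos: [0.6272, 0.147, 0.3171]
ee_rot: [3.14, 0.002, 2.541]
wrist_force: [1.0, -0.6, 0.4]
width: 0.0498
finger_force: 0.0
```

Run:
```python
from h import *
p,R=here()
# L2: hub (.5275,.0525) eye (.6125,-.0575)
for c in("top","side"):
    b=robot.snapshot(c)
    cv2.imwrite(f"pics/rel_{c}.png",b[:,:,::-1])
    for n in["lever_short_hub","lever_2_balance","lever_2_foot","lever_2_eye"]:
        print(n,c,[(round(d["score"],2),[round(float(v),3) for v in d["centre"]]) for d in robot.spot_point(n,c)[:2]])
a=cv2.imread("pics/rel_side.png");b=cv2.imread("pics/rel_top.png")
cv2.imwrite("pics/rel.png",np.hstack([cv2.resize(a[120:220,280:400],(400,333),interpolation=2),cv2.resize(b[120:220,190:310],(400,333),interpolation=2)]))
```

```text
10.2 [0.6272 0.147  0.3171] [3.1395e+00 2.1000e-03 2.5408e+00] w 0.0498 f 0.0 [ 0.99 -0.58  0.41] q [ 0.14  0.32  1.26  0.    1.55 -0.83]
lever_short_hub top [(0.57, [0.766, 0.003, 0.01])]
lever_2_balance top [(0.65, [0.559, 0.016, 0.031])]
lever_2_foot top [(0.62, [0.53, 0.049, 0.011]), (0.62, [0.421, -0.114, 0.031])]
lever_2_eye top [(0.72, [0.611, -0.056, 0.032])]
lever_short_hub side [(0.69, [0.628, 0.144, 0.04]), (0.34, [0.611, -0.057, 0.028])]
lever_2_balance side [(0.92, [0.555, 0.013, 0.037])]
lever_2_foot side [(0.64, [0.528, 0.057, 0.011])]
lever_2_eye side [(0.83, [0.613, -0.056, 0.027])]
```

View pics/rel.png

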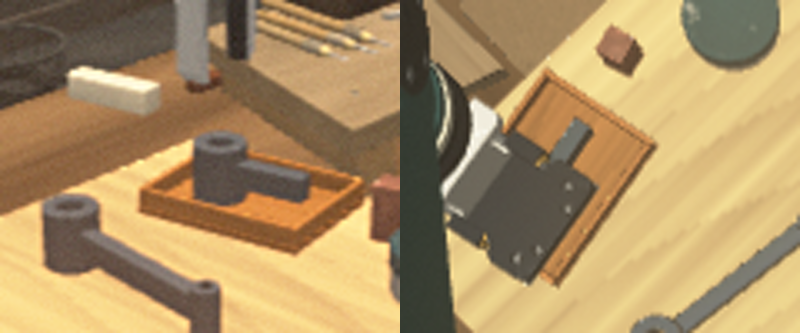

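The short lever lies flat in the tray, with its hub at about (218,180) in the side crop and the stub inside the walls. Lever 2 is next.

Run:
```python
from h import *
p,R=here()
p,R=plan(p,R,[.5565,.015,.30],2.232,8)
```

```text
10.7 [0.6268 0.1469 0.312 ] [-3.1396e+00 -2.3000e-03  2.5408e+00] w 0.0501 f 0.0 [-0.01 -0.48  0.28] q [ 0.14  0.33  1.27  0.    1.55 -0.83]
T [[-0.05, -0.46, 0.04], [-0.07, -0.46, 0.04], [-0.09, -0.46, 0.04], [-0.11, -0.46, 0.04], [-0.12, -0.45, 0.04], [-0.14, -0.45, 0.04], [-0.16, -0.44, 0.03], [-0.17, -0.43, 0.04]]
W [[0.0, 0.0, 0.39], [0.0, 0.0, 0.39], [0.0, 0.0, 0.38], [0.0, 0.0, 0.39], [-0.01, 0.0, 0.38], [-0.01, -0.01, 0.39], [0.0, 0.0, 0.38], [-0.01, -0.01, 0.39]]
```

Call:
play_rows:
  translation:
    - [-0.05, -0.46, 0.04]
    - [-0.07, -0.46, 0.04]
    - [-0.09, -0.46, 0.04]
    - [-0.11, -0.46, 0.04]
    - [-0.12, -0.45, 0.04]
    - [-0.14, -0.45, 0.04]
    - [-0.16, -0.44, 0.03]
    - [-0.17, -0.43, 0.04]
  twist:
    - [0, 0, 0.39]
    - [0, 0, 0.39]
    - [0, 0, 0.38]
    - [0, 0, 0.39]
    - [0, 0, 0.38]
    - [0, 0, 0.39]
    - [0, 0, 0.38]
    - [0, 0, 0.39]
  gripper: [0.06, 0.06, 0.06, 0.06, 0.06, 0.06, 0.06, 0.06]

```text
time: 11.5
tool_pos: [0.5562, 0.014, 0.3011]
ee_rot: [-3.141, -0.0, 2.229]
wrist_force: [-1.0, -0.5, 0.2]
width: 0.0496
finger_force: 0.0
```

Call:
play_rows:
  translation:
    - [0, 0, 0]
    - [0, 0, 0.4]
    - [0, 0, 0.4]
    - [0, 0, 0.3]
    - [0, 0, 0.2]
    - [0, 0, 0]
  twist:
    - [0, 0, 0]
    - [0, 0, 0]
    - [0, 0, 0]
    - [0, 0, 0]
    - [0, 0, 0]
    - [0, 0, 0]
  gripper: [0.06, 0.06, 0.06, 0.06, 0.06, 0.06]

```text
time: 12.1
tool_pos: [0.5565, 0.0153, 0.2479]
ee_rot: [-3.14, -0.002, 2.232]
wrist_force: [-0.3, -0.0, -0.3]
width: 0.0498
finger_force: 0.0
```

Run:
```python
from h import *
p,R=here()
p,R=plan(p,R,[.5565,.015,.2145],2.232,4)
a=robot.snapshot("side")[:,:,::-1]
cv2.imwrite("pics/l2.png",cv2.resize(a[120:240,250:400],(750,600),interpolation=2))
```

```text
12.1 [0.5565 0.0153 0.2479] [-3.1397e+00 -2.1000e-03  2.2323e+00] w 0.0498 f 0.0 [-0.29 -0.03 -0.33] q [-0.07  0.19  1.58  0.    1.38 -0.74]
T [[0.0, 0.0, 0.21], [0.0, 0.0, 0.21], [0.0, 0.0, 0.21], [-0.01, 0.0, 0.21]]
W [[0.0, -0.01, 0.0], [-0.01, 0.0, 0.0], [0.0, -0.01, 0.0], [-0.01, 0.0, 0.0]]
```

View pics/l2.png

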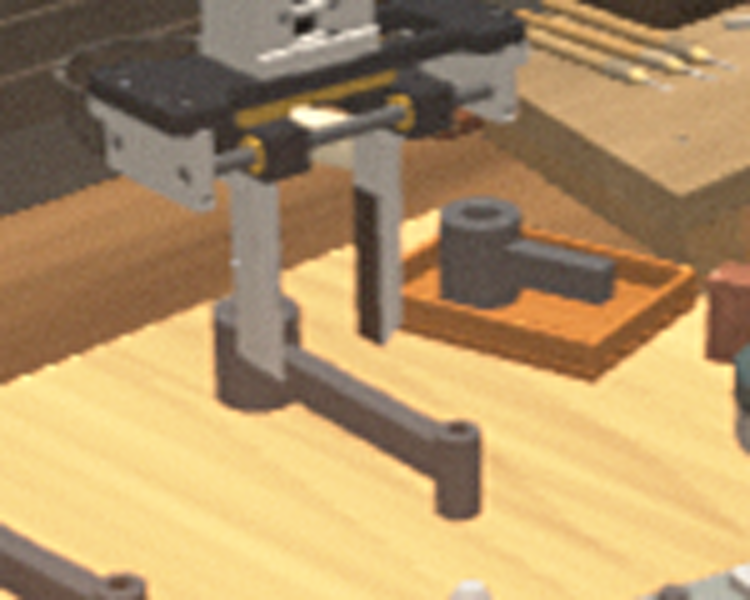

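The open fingers straddle lever 2's arm (near finger ends at 265,375, far finger at 380,335). Descending and closing.

Call:
play_rows:
  translation:
    - [0, 0, 0.3]
    - [0, 0, 0.3]
    - [0, 0, 0.23]
    - [0, 0, 0]
    - [0, 0, 0]
    - [0, 0, 0]
    - [0, 0, 0]
    - [0, 0, 0]
  twist:
    - [0, 0, 0]
    - [0, 0, 0]
    - [0, 0, 0]
    - [0, 0, 0]
    - [0, 0, 0]
    - [0, 0, 0]
    - [0, 0, 0]
    - [0, 0, 0]
  gripper: [0.06, 0.06, 0.06, 0.06, -1, -1, -1, -1]

```text
time: 12.95
tool_pos: [0.557, 0.015, 0.2168]
ee_rot: [3.141, 0.001, 2.232]
wrist_force: [-0.3, 0.1, 0.4]
width: 0.0208
finger_force: 0.0
```

Call:
play_rows:
  translation:
    - [0, 0, 0]
    - [0, 0, 0]
    - [0, 0, -0.2]
    - [0, 0, -0.4]
    - [0, 0, -0.4]
    - [0, 0, -0.4]
    - [0, 0, -0.2]
    - [0, 0, 0]
  twist:
    - [0, 0, 0]
    - [0, 0, 0]
    - [0, 0, 0]
    - [0, 0, 0]
    - [0, 0, 0]
    - [0, 0, 0]
    - [0, 0, 0]
    - [0, 0, 0]
  gripper: [-1, -1, -1, -1, -1, -1, -1, -1]

```text
time: 13.75
tool_pos: [0.557, 0.0151, 0.281]
ee_rot: [3.14, 0.001, 2.232]
wrist_force: [-0.2, -0.5, -5.8]
width: 0.0136
finger_force: 30.0
```

Run:
```python
from h import *
o=say();print(np.round(o["wrist_torque"],3))
robot.snapshot("side")
for n in["lever_2_balance","lever_2_foot","lever_2_eye"]:
    print(n,[(round(d["score"],2),[round(float(v),3) for v in d["centre"]]) for d in robot.spot_point(n,"side")])
cv2.imwrite("pics/l2b.png",cv2.resize(robot.snapshot("side")[100:240,230:405,::-1],(750,600),interpolation=2))
```

```text
13.75 [0.557  0.0151 0.281 ] [3.1401e+00 8.0000e-04 2.2318e+00] w 0.0136 f 29.988563060760498 [-0.16 -0.46 -5.8 ] q [-0.07  0.16  1.54  0.    1.44 -0.74]
[-0.048 -0.013  0.02 ]
lever_2_balance [(0.62, [0.555, 0.015, 0.097])]
lever_2_foot [(0.7, [0.529, 0.058, 0.073])]
lever_2_eye [(0.76, [0.613, -0.056, 0.092])]
```

View pics/l2b.png

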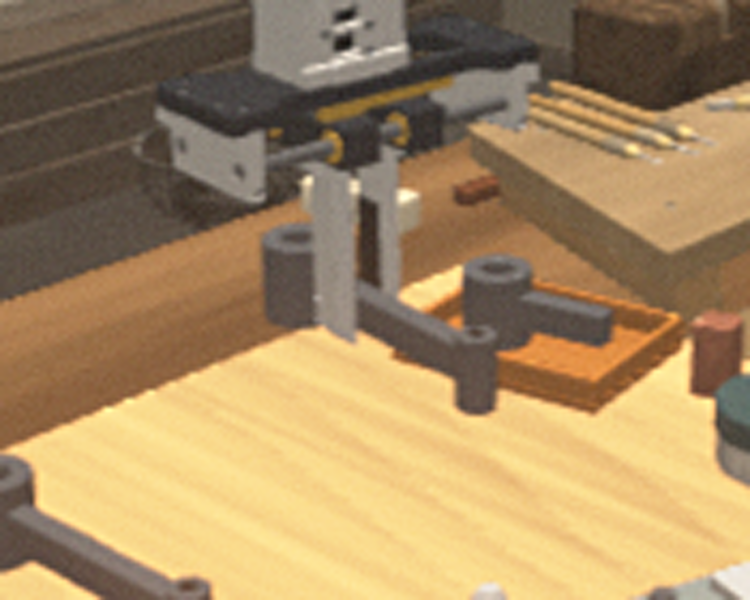

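Lever 2 hangs level at (300–490, 230–410). I'll check the grip offset by averaging torque readings.

Run:
```python
from h import *
t=[];f=[];F=[]
d=np.array([.614,-.789]);B={}
for k in range(10):
    im=robot.snapshot("side" if k%2 else "top")
    o=robot.get_obs();t.append(o["wrist_torque"]);f.append(o["wrist_force"])
    if k%2:
        for n in["lever_2_balance","lever_2_foot","lever_2_eye"]:
            for r in robot.spot_point(n,"side")[:1]:
                if r["centre"][2]>.05: B.setdefault(n,[]).append(r["centre"])
print(np.mean(t,0),np.std(t,0),np.mean(f,0))
g=np.array(o["tool_pos"][:2])
for n in B:
    m=np.mean(B[n],0);print(n,m.round(4),len(B[n]),"along",(m[:2]-g)@d,"across",np.cross(d,m[:2]-g))
# eye pixel from last top picture etc
print(here())
```

```text
[-0.06486633  0.01487069 -0.00723656] [0.02303117 0.02438375 0.02671038] [ 0.1823786  -0.09703564 -5.82132971]
lever_2_foot [0.5287 0.0562 0.0728] 5 along -0.04973721403573943 across 0.0031472719284526864
lever_2_eye [ 0.6129 -0.0571  0.0925] 5 along 0.0913780659642606 across -5.352807154730688e-05
lever_2_balance [0.5558 0.0145 0.1008] 4 along -0.0001855690357393691 across -0.0011338180715472486
15.25 [0.5568 0.015  0.2802] [ 3.1416e+00 -1.0000e-04  2.2317e+00] w 0.0138 f 29.98848795890808 [ 0.25 -0.49 -5.65] q [-0.07  0.16  1.54  0.    1.44 -0.74]
(array([0.55682033, 0.01501656, 0.28024396]), Rotation.from_matrix(array([[-6.13860079e-01,  7.89414849e-01, -2.04241936e-05],
                            [ 7.89414847e-01,  6.13860079e-01,  5.21926126e-05],
                            [ 5.37392205e-05,  1.59157996e-05, -9.99999998e-01]])))<stdin>:14: DeprecationWarning: Arrays of 2-dimensional vectors are deprecated. Use arrays of 3-dimensional vectors instead. (deprecated in NumPy 2.0)
```

Run:
```python
from h import *
p,R=here()
p,R=plan(p,R,[.5568,.015,.307],2.2317,2)
p,R=plan(p,R,[.658,-.1925,.307],3.642,24)
```

```text
15.25 [0.5568 0.015  0.2802] [ 3.1416e+00 -1.0000e-04  2.2317e+00] w 0.0138 f 29.98848795890808 [ 0.25 -0.49 -5.65] q [-0.07  0.16  1.54  0.    1.44 -0.74]
T [[0.0, 0.0, -0.33], [0.0, 0.0, -0.34]]
W [[0.0, 0.0, 0.0], [0.0, 0.0, 0.0]]
T [[-0.24, -0.05, 0.0], [-0.23, -0.06, 0.0], [-0.23, -0.08, 0.0], [-0.22, -0.09, 0.0], [-0.22, -0.1, 0.0], [-0.21, -0.12, 0.0], [-0.2, -0.13, 0.0], [-0.2, -0.14, 0.0]]
W [[0.0, 0.0, -0.59], [0.0, 0.0, -0.59], [0.0, 0.0, -0.59], [0.0, 0.0, -0.59], [0.0, 0.0, -0.59], [0.0, 0.0, -0.59], [0.0, 0.0, -0.59], [0.0, 0.0, -0.59]]
T [[-0.19, -0.15, 0.0], [-0.18, -0.16, 0.0], [-0.17, -0.17, 0.0], [-0.16, -0.18, 0.0], [-0.15, -0.19, 0.0], [-0.13, -0.2, 0.0], [-0.12, -0.21, 0.0], [-0.11, -0.21, 0.0]]
W [[0.0, 0.0, -0.59], [0.0, 0.0, -0.59], [0.0, 0.0, -0.59], [0.0, 0.0, -0.59], [0.0, 0.0, -0.59], [0.0, 0.0, -0.58], [0.0, 0.0, -0.59], [0.0, 0.0, -0.58]]
T [[-0.1, -0.22, 0.0], [-0.08, -0.22, 0.0], [-0.07, -0.23, 0.0], [-0.06, -0.23, 0.0], [-0.04, -0.24, 0.0], [-0.03, -0.24, 0.0], [-0.02, -0.24, 0.0], [0.0, -0.24, 0.0]]
W [[0.0, 0.0, -0.59], [0.0, 0.0, -0.58], [0.0, 0.0, -0.59], [0.0, 0.0, -0.58], [0.0, 0.0, -0.59], [0.0, 0.0, -0.58], [0.0, 0.0, -0.59], [0.0, 0.0, -0.58]]
```

Call:
play_rows:
  translation:
    - [0, 0, -0.33]
    - [0, 0, -0.34]
    - [0, 0, 0]
  twist:
    - [0, 0, 0]
    - [0, 0, 0]
    - [0, 0, 0]
  gripper: [-1, -1, -1]

```text
time: 15.55
tool_pos: [0.5578, 0.015, 0.3112]
ee_rot: [3.136, 0.005, 2.232]
wrist_force: [1.2, 0.5, -4.3]
width: 0.0134
finger_force: 30.0
```

Call:
play_rows:
  translation:
    - [-0.24, -0.05, 0]
    - [-0.23, -0.06, 0]
    - [-0.23, -0.08, 0]
    - [-0.22, -0.09, 0]
    - [-0.22, -0.1, 0]
    - [-0.21, -0.12, 0]
    - [-0.2, -0.13, 0]
    - [-0.2, -0.14, 0]
  twist:
    - [0, 0, -0.59]
    - [0, 0, -0.59]
    - [0, 0, -0.59]
    - [0, 0, -0.59]
    - [0, 0, -0.59]
    - [0, 0, -0.59]
    - [0, 0, -0.59]
    - [0, 0, -0.59]
  gripper: [-1, -1, -1, -1, -1, -1, -1, -1]

```text
time: 16.35
tool_pos: [0.5908, -0.0548, 0.3075]
ee_rot: [3.141, 0.001, 2.706]
wrist_force: [-0.9, -0.3, -6.1]
width: 0.0138
finger_force: 30.0
```

Call:
play_rows:
  translation:
    - [-0.19, -0.15, 0]
    - [-0.18, -0.16, 0]
    - [-0.17, -0.17, 0]
    - [-0.16, -0.18, 0]
    - [-0.15, -0.19, 0]
    - [-0.13, -0.2, 0]
    - [-0.12, -0.21, 0]
    - [-0.11, -0.21, 0]
  twist:
    - [0, 0, -0.59]
    - [0, 0, -0.59]
    - [0, 0, -0.59]
    - [0, 0, -0.59]
    - [0, 0, -0.59]
    - [0, 0, -0.58]
    - [0, 0, -0.59]
    - [0, 0, -0.58]
  gripper: [-1, -1, -1, -1, -1, -1, -1, -1]

```text
time: 17.15
tool_pos: [0.6248, -0.1238, 0.3074]
ee_rot: [-3.142, 0.001, -3.107]
wrist_force: [-0.4, 0.3, -6.2]
width: 0.0135
finger_force: 30.0
```

Call:
play_rows:
  translation:
    - [-0.1, -0.22, 0]
    - [-0.08, -0.22, 0]
    - [-0.07, -0.23, 0]
    - [-0.06, -0.23, 0]
    - [-0.04, -0.24, 0]
    - [-0.03, -0.24, 0]
    - [-0.02, -0.24, 0]
    - [0, -0.24, 0]
  twist:
    - [0, 0, -0.59]
    - [0, 0, -0.58]
    - [0, 0, -0.59]
    - [0, 0, -0.58]
    - [0, 0, -0.59]
    - [0, 0, -0.58]
    - [0, 0, -0.59]
    - [0, 0, -0.58]
  gripper: [-1, -1, -1, -1, -1, -1, -1, -1]

```text
time: 17.95
tool_pos: [0.6582, -0.193, 0.3072]
ee_rot: [-3.141, 0.0, -2.639]
wrist_force: [-0.0, -0.0, -6.3]
width: 0.0137
finger_force: 30.0
```

Run:
```python
from h import *
B={}
for k in range(4):
    for c in("side","top"):
        im=robot.snapshot(c)
        cv2.imwrite(f"pics/f_{c}.png",im[:,:,::-1])
        for n in["lever_2_balance","lever_2_foot","lever_2_eye"]:
            for r in robot.spot_point(n,c):
                if r["centre"][2]>.085: B.setdefault((n,c),[]).append(r["centre"])
o=say()
print(np.round(o["wrist_torque"],3))
for n in B: print(n,np.mean(B[n],0).round(4),len(B[n]))
a=cv2.imread("pics/f_side.png");b=cv2.imread("pics/f_top.png")
cv2.imwrite("pics/f.png",np.hstack([cv2.resize(a[150:300,290:470],(400,333),interpolation=2),cv2.resize(b[100:250,280:460],(400,333),interpolation=2)]))
```

```text
19.55 [ 0.6579 -0.1926  0.307 ] [ 3.1415e+00  1.0000e-04 -2.6414e+00] w 0.014 f 29.988472759723663 [ 0.02  0.41 -6.23] q [-0.37  0.42  1.15  0.    1.56 -2.44]
[0.067 0.014 0.027]
('lever_2_balance', 'side') [ 0.6491 -0.1995  0.1222] 5
('lever_2_foot', 'side') [ 0.6172 -0.2138  0.1   ] 4
('lever_2_eye', 'side') [ 0.7378 -0.1496  0.1193] 4
('lever_2_balance', 'top') [ 0.6621 -0.1948  0.1203] 3
('lever_2_foot', 'top') [ 0.6198 -0.2206  0.1014] 4
('lever_2_eye', 'top') [ 0.739  -0.1481  0.1222] 4
```

View pics/f.png

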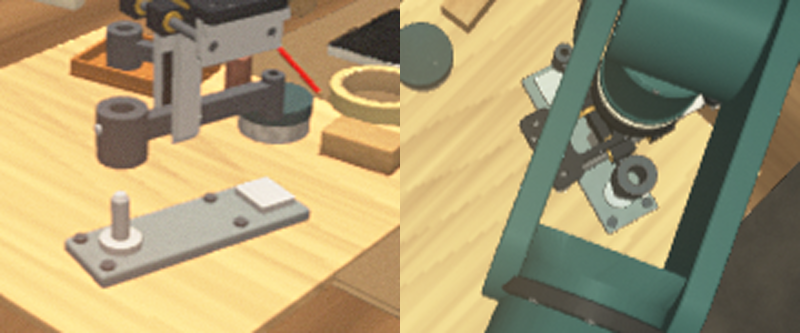

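The side view shows the hub right above the post (hub ring 123,108; post tip 120,195) and the eye over the pad. I'll check both by pixels in each camera.

Run:
```python
from h import *
s=400/180
S=lambda u,v,z: ray("side",(290+(u+.5)/s-.5,150+(v+.5)/s-.5),z).round(4)
T=lambda u,v,z: ray("top",(280+(u-400+.5)/s-.5,100+(v+.5)/s-.5),z).round(4)
print("side hub",S(123,107,.147),"tip",S(120,194,.072),"collar",S(121,238,.032),"eye",S(274,75,.141),"pad",S(265,193,.032))
print("top hub",T(634,177,.147),"eye",T(563,57,.141))
```

```text
side hub [ 0.6163 -0.2199  0.147 ] tip [ 0.6137 -0.2195  0.072 ] collar [ 0.6143 -0.2197  0.032 ] eye [ 0.738  -0.1552  0.141 ] pad [ 0.7365 -0.1543  0.032 ]
top hub [ 0.6115 -0.2144  0.147 ] eye [ 0.7317 -0.1489  0.141 ]
```

```bash
python3 -c "
from bench import robot
print(robot.close_job())"
```

```text
the job is handed in; nothing more can be done
None
```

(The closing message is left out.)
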